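# Crimp the sample vial and hold the press closed

### The arm

A 6-joint arm with a two-finger parallel gripper is mounted at the origin on the work surface. World frame = base frame: x ahead of the robot, y to its left, z up, the work surface at z = 0. Lengths are in m, angles in rad, forces in N, time in s.
With the tool pointing down it reaches from about 0.35 to 0.775 m from the base axis. Payload 5.5 kg.
Tool frame: the origin (TCP) lies between the finger pads; the fingertips stand 22 mm ahead of it and the grasp point (between the pads) lies 3 mm ahead of it; z points along the fingers, y is the line along which they close (so a half turn about z gives the same grasp; the last joint's range is limited). The gripper opens to 85 mm and grips with 20 to 120 N. Pads are 22 mm wide; open, the fingers measure 114 mm over their backs; the gripper's body (76 mm by 85 mm) begins 54 mm behind the grasp point. The pads swing forward as they close: fully open they stand 13 mm farther back than shut.
Start: joints at [1.031, 0.313, 0.046, 1.304, 0, 1.431], TCP at [0.224, 0.53, 0.253] pointing down, gripper open.
Joint ranges: [-2.76, 2.76], [-0.86, 1.69], [-1.03, 1.26], [-2.2, 2.34], [-1.47, 1.5], [-3.14, 3.14]. Speed limits (rad/s): [2.57, 2.57, 3.14, 3.14, 3.14, 3.14].

### API

Orientations are given as a unit quaternion [w, x, y, z].
In Python, from workcell import env gives the robot as it stands.
- The arm moves only by the tool nudge_tcp, called after "Call:" by a JSON object that holds its "op" and its "data", one argument or row to a line. Schema: {"type":"object","properties":{"motion":{"type":"array","items":{"type":"object","properties":{"dx":{"type":"number"},"dy":{"type":"number"},"dz":{"type":"number"},"drx":{"type":"number"},"dry":{"type":"number"},"drz":{"type":"number"}},"additionalProperties":false},"minItems":1,"maxItems":8},"aperture":{"type":"number"},"grip_n":{"type":"number"},"only":{"type":"string"},"quiet":{"type":"boolean"},"lines":{"type":"string"}},"required":["motion"],"additionalProperties":false}. motion is a list of rows, 1 to 8 of them, each an object with the fields dx, dy, dz (the shift in units of 20 mm), drx, dry, drz (a rotation vector in units of 0.1 rad); a field left out counts as zero; each row is the pose to reach, as a shift and turn from the pose commanded when the call began, along the tool's axes at that moment; what a row does not reach only later rows make up. A row lasts 1/8 s, in which the tool goes at most 0.0625 m and 0.188 rad, less where a joint would pass 70% of its speed; a pose out of reach is approached as far as the arm can. aperture is the finger opening in m, set as the call begins (left out keeps the last). The fingers move at their own pace and stop on an object; grip_n is the grip in N (left out, the last holds). Time passes only in rows, so rows that do not move let the fingers close. The tool returns the time, the measured TCP pose, the force, the opening and the grip force at its end. only (a regular expression) keeps the lines of the reply that match it, lines (a string "A,B") keeps lines A to B, and quiet returns only ok. Input that does not fit is refused with a message, and nothing moves.
- env.get_state(): the state, without advancing time (a new reading comes with each control period).
- env.read_camera(name): name is "side" or "top" or "wrist"; returns a dict with "image" (480x640x3 uint8, red, green, blue), "K" (3x3 intrinsics, pixels), "R" (3x3) and "t" (3): a world point X has camera coordinates R X + t. Camera axes: x right, y down, z forward; pixel columns grow to the right and rows downward; lengths in m; the calibration is good to about 2 mm. A picture is of the moment at which its call begins. There is no depth.
- env.hand_in(): hands the job in; it is judged then, once.
The state is a dict: "clock": time; "joint_pos": joint angles; "qvel": joint speeds; "tau": joint torques, N m; "tcp_pos": TCP position; "orientation": TCP orientation; "wrist_force": force on the tool from outside, world axes, zero at the start; "ft_torque": the same for the moment, N m; "finger_gap": finger opening in m; "grip_force": force on a finger pad.
Only numpy, scipy, OpenCV 4.12 (cv2) and the standard library are available. Lean on these libraries where they do the work, as an engineer would, in place of code of your own. Each camera call takes 0.05 s, during which the arm holds its last target. There are 200 camera calls.

### The job

Crimp the amber sample vial in the blue hand press: stand it in the white nest of the pulled-out carriage, let go of it, and push the carriage fully home by its black knob. Only then flip the red safety catch fully over to the front, pull the lever by its ball fully down, and finish still holding it down so the crimp stays under pressure. Leave the other things on the bench where they are.

Things in the scene. Friction and masses are not known exactly. Their poses are not given: they have to be found in the camera images.
- amber_vial: The vial to crimp: upright brown glass, 22.6 mm diameter for its lower 32 mm, then a 17 mm neck, with a plain silver cap of 20.6 mm diameter from 38 to 46 mm; 46 mm high in all, about 28 g. Origin: centre of its underside, z up.
- press: Blue bench crimping press, fixed. Origin on the ram's axis at bench level; front is its own -x, z up; it may stand turned. Bed x -150 to +110, y -65 to +65, 18 mm high. Head x -30 to +108, y -30 to +30, z 125 to 205 mm; ram bar stands up through it to z 250. Below the head: ram jaws, 20 mm radius, down to z 88. Lever on the +y side, red catch on the -y side. The lever drives the ram down 17 mm.
- nest (a point): Centre of the flat floor of the white round nest on the carriage, where the vial's underside rests, 32 mm above the bench. The nest is a cup 27 mm wide inside, flaring to 35 mm at its rim (41 mm outside), which stands 10 mm above this floor. The point moves with the carriage; axes as the press.
- carriage_knob (a point): Middle of the carriage's upright black knob, 16 mm diameter, z 34 to 63 mm above the bench (point at 50 mm), 75 mm in front of the nest centre (press -x); axes as the press. Beside the carriage two steel guides, 31 to 42 mm either side of its centre line, stand 31 mm above the bench.
- carriage (a joint): Travel of the carriage along the press's x, m: 0 = fully home under the ram, 0.12 = fully out to the front (press -x). Slides with about 2.5 N and stays where left; hard stops at both ends.
- catch (a joint): Angle of the red safety catch, rad: 0 = engaged (paddle upright, its pawl blocks the lever), grows to the stop at 1.65 as the paddle is flipped forward and down to the press's front (-x). Light friction, about 1 N at the paddle; stays where left.
- catch_hinge (a point): Hinge axis of the catch, along the press's y, 206 mm above the bench at press x -45, y -53 mm. Axes turn with the catch: its z runs from the hinge along the paddle.
- catch_tip (a point): Near the free end of the catch's red paddle, 39 mm from the hinge; when engaged it is straight above the hinge at 245 mm. Paddle 8 mm thick (x) by 16 mm wide (y), with a 12 mm round bar, 20 mm wide, at this point.
- lever_angle (a joint): Angle of the lever, rad: 0 = upright (start), grows to the stop at 1.36 (fully down) as its ball swings forward (press -x) and down. A spring returns it when let go: about 2 N at the ball at the start, 8 to 10 N when down. While the catch is engaged it is blocked within about 0.05.
- lever_hinge (a point): The lever's pivot axis, along the press's y, in the lever's plane: press x 0, y 60 mm, 170 mm above the bench. The ball swings about it at 155 mm radius.
- lever_ball (a point): Centre of the lever's black ball, 32 mm diameter, at the end of a 12 mm steel rod; 325 mm above the bench when upright, 202 mm when fully down.
- lever: The whole lever: rod and ball, its shaft through the head and the steel lug that the catch blocks. Origin on the pivot axis at the middle of the head, press x 0, y 0, 170 mm above the bench; its z runs parallel to the rod towards the ball, y as the press.
- plunger: Brass spring plunger, 16 mm diameter, in the middle of the ram's jaws; origin: centre of its lower face, 88 mm above the bench at rest. It meets the seated vial's cap at about 0.8 rad of lever and presses it with about 11 N when the lever is fully down.
- clear_vial: Bystander: same vial shape in clear glass with a green cap, 46 mm high, 22.6 mm diameter; origin under its centre.
- cap_jar: Bystander: small white jar of caps, 52 mm diameter, 58 mm high; origin under its centre.
- beaker: Bystander: empty glass beaker, 72 mm diameter at the rim, 85 mm high; origin under its centre.
- reagent: Bystander: amber bottle with blue cap, 64 mm diameter, 150 mm high; origin under its centre.
- washbottle: Bystander: white plastic bottle with red cap, 60 mm diameter, 165 mm high; origin under its centre.
- scoop: Bystander: steel lab scoop lying flat, 160 mm long; origin under its middle, long axis its x.

How it is judged:
On the way, in this order (a step that is already met when the one before it is completed fails the run):
1. the amber vial stands in the nest of the open carriage, let go, with the catch still engaged (horizontal distance between amber_vial and nest below 0.006 m and z of amber_vial in the frame of nest between -0.003 and 0.004 m and angle between amber_vial's own z axis and vertical below 0.12 rad and value of joint carriage above 0.08 m and contact force between the fingers and amber_vial below 0.1 N and value of joint catch below 0.5 rad), for 0.2 s.
2. the carriage is fully home with the vial standing in the nest, catch still engaged (horizontal distance between amber_vial and nest below 0.006 m and z of amber_vial in the frame of nest between -0.003 and 0.004 m and angle between amber_vial's own z axis and vertical below 0.12 rad and value of joint carriage below 0.005 m and value of joint catch below 0.5 rad), for 0.2 s.
3. the red catch is flipped over to the front, the lever still up (horizontal distance between amber_vial and nest below 0.006 m and z of amber_vial in the frame of nest between -0.003 and 0.004 m and angle between amber_vial's own z axis and vertical below 0.12 rad and value of joint carriage below 0.005 m and value of joint catch above 1 rad and value of joint lever_angle below 0.1 rad), for 0.1 s.
4. the lever is fully down, held by the fingers, the plunger pressing on the vial's cap (horizontal distance between amber_vial and nest below 0.006 m and z of amber_vial in the frame of nest between -0.003 and 0.004 m and angle between amber_vial's own z axis and vertical below 0.12 rad and value of joint carriage below 0.005 m and value of joint catch above 1 rad and value of joint lever_angle above 1.25 rad and contact force between the fingers and lever above 2 N and contact force between plunger and amber_vial above 5 N), for 0.2 s.
At the end, for the whole second after the job is handed in: Fingers (over 2 N) hold the lever past 1.25 of 1.36 rad, plunger presses the amber vial's cap with over 5 N, vial upright (0.12 rad) in the nest within 6 mm of its centre and 4 mm of its floor, carriage home within 5 mm, catch past 1.0 rad (all of step 4); the arm keeps its last pose, push and grip.
It fails at once if another loose thing on the bench (clear vial, cap jar, beaker, bottles, scoop) is moved by more than 30 mm (distance of any of clear_vial, cap_jar, beaker, reagent, washbottle, scoop from where it was at the start of the episode above 0.03 m).
It also fails if it takes over 72 s, if anything falls off the work surface, if the arm or the gripper's body presses on something with over 40 N, if the wrist force passes 120 N, or if a joint passes its speed limit or range.

## Working session

There is one attempt and no reset: what is moved stays moved. The work goes in short steps, Python scripts to look and compute and a tool call to move; the robot and the scene stay as the last step left them, time stands still between calls to the robot, and variables do not carry over. Pictures are saved under pics/ and viewed, at most 10 in all, crops included, and the job is handed in when it is done.

```bash
ls; mkdir -p pics
```

Run:
```python
from workcell import env
import cv2,numpy as np
s=env.get_state();print({k:np.round(v,3) for k,v in s.items()})
for n in("top","side"):
    c=env.read_camera(n);cv2.imwrite(f"pics/{n}0.png",c["image"][...,::-1]);np.savez(f"pics/{n}0.npz",**c)
    R,t=c["R"],c["t"];print(n,np.round(c["K"],1).tolist(),np.round(R,3).tolist(),np.round(-R.T@t,3))
```

```text
pics
workcell.py
{'clock': np.float64(0.0), 'joint_pos': array([ 1.031,  0.314,  0.045,  1.304, -0.   ,  1.431]), 'qvel': array([-0.001,  0.001,  0.   ,  0.   ,  0.   ,  0.   ]), 'tau': array([ 0.0000e+00, -4.8063e+01,  2.9853e+01,  2.0000e-02, -0.0000e+00,
       -0.0000e+00]), 'tcp_pos': array([0.224, 0.529, 0.252]), 'orientation': array([-0.   ,  0.199,  0.98 , -0.001]), 'wrist_force': array([ 0.458,  0.217, -0.658]), 'ft_torque': array([ 0.002, -0.017, -0.04 ]), 'grip_force': np.float64(0.0), 'finger_gap': np.float64(0.086)}
top [[591.2, 0.0, 326.0], [0.0, 591.2, 249.6], [0.0, 0.0, 1.0]] [[-0.016, -1.0, -0.005], [-0.996, 0.016, -0.091], [0.091, 0.003, -0.996]] [0.43  0.035 1.506]
side [[591.2, 0.0, 328.7], [0.0, 591.2, 239.7], [0.0, 0.0, 1.0]] [[0.461, -0.888, 0.003], [-0.688, -0.359, -0.63], [0.56, 0.288, -0.777]] [-0.296 -0.4    1.352]
```

View pics/top0.png

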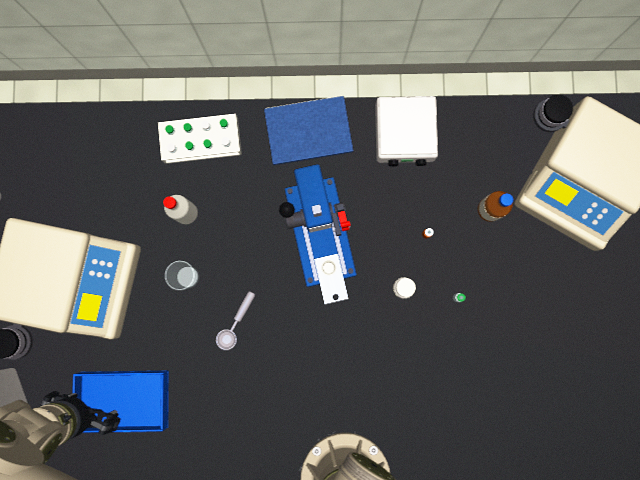

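View pics/side0.png

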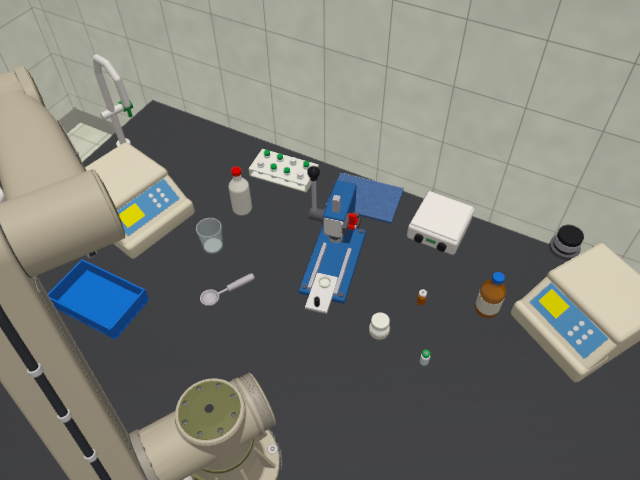

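Top view: amber vial at (428,233), nest (329,268), knob (336,297), ball (287,210), red catch (343,220). Side view: vial (422,296), nest (324,283), knob (317,301), ball (314,173).

Create h.py:
```python
import numpy as np,cv2
from scipy.spatial.transform import Rotation as Rn
def ray(c,u,v):
    d=c["R"].T@np.linalg.solve(c["K"],[u,v,1.]);return -c["R"].T@c["t"],d
def plane(c,u,v,z):
    o,d=ray(c,u,v);return o+d*(z-o[2])/d[2]
def tri(ca,pa,cb,pb):
    o1,d1=ray(ca,*pa);o2,d2=ray(cb,*pb)
    s=np.linalg.lstsq(np.c_[d1,-d2],o2-o1,rcond=None)[0]
    a,b=o1+d1*s[0],o2+d2*s[1];return (a+b)/2,np.linalg.norm(a-b)
def proj(c,X):
    p=c["K"]@(c["R"]@np.asarray(X)+c["t"]);return p[:2]/p[2]
def blob(c,box,f):
    x0,y0,x1,y1=box;m=f(c["image"][y0:y1,x0:x1].astype(int)).astype(np.uint8)
    n,l,st,ce=cv2.connectedComponentsWithStats(m)
    i=1+np.argmax(st[1:,4]);return ce[i]+[x0,y0],st[i]+[x0,y0,0,0,0]
def tool(R_t,p,target): return R_t.T@(np.asarray(target)-p)
```

Run:
```python
from h import *
T=dict(np.load("pics/top0.npz"));S=dict(np.load("pics/side0.npz"))
dark=lambda i:i.max(2)<50
red=lambda i:(i[...,0]>120)&(i[...,1]<70)
amb=lambda i:(i[...,0]-i[...,2]>40)
wh=lambda i:i.min(2)>110
for n,bt,bs,f in[("ball",(275,198,298,222),(304,163,324,184),dark),("knob",(328,290,344,304),(310,292,324,310),dark),("red",(330,200,356,236),(340,205,362,235),red),("amber",(418,223,440,244),(412,285,432,308),amb),("cap",(418,223,440,244),(412,285,432,308),wh)]:
    a,sa=blob(T,bt,f);b,sb=blob(S,bs,f);X,e=tri(T,a,S,b);print(n,a.round(1),sa,b.round(1),sb,X.round(4),e.round(4))
ims=[]
for c,b in((T,(270,160,370,310)),(S,(290,160,380,320)),(T,(410,215,450,255)),(S,(402,275,442,315))):
    im=c["image"][b[1]:b[3],b[0]:b[2],::-1];k=580/im.shape[0] if im.shape[0]>60 else 5
    ims.append(cv2.resize(im,None,fx=3.6,fy=3.6,interpolation=cv2.INTER_CUBIC))
o=np.zeros((580,800,3),np.uint8);o[:540,:360]=ims[0];o[:576,360:684]=ims[1];
o[:116,684:]=ims[2][:116,:116];o[150:266,684:]=ims[3][:116,:116]
cv2.imwrite("pics/crop0.png",o)
```

```text
ball [285.9 209.6] [278 202  16  16 198] [313.5 172.9] [308 167  12  14 123] [0.6229 0.1174 0.3167] 0.003
knob [335.2 296.9] [333 295   5   5  14] [316.5 301.4] [315 298   4   8  31] [0.447  0.0178 0.0455] 0.0015
red [343.4 220.6] [338 211  13  20 159] [352.1 220.3] [348 213  10  16 126] [ 6.125e-01 -4.000e-04  2.106e-01] 0.0007
amber [425.1 234.6] [422 229  10  10  34] [421.  299.6] [417 294  10  11  74] [ 0.6031 -0.2164  0.0073] 0.0056
cap [428.9 231.7] [425 228   9   9  64] [422.5 292.5] [419 289   8   8  52] [ 0.6052 -0.2182  0.0408] 0.0006
```

View pics/crop0.png

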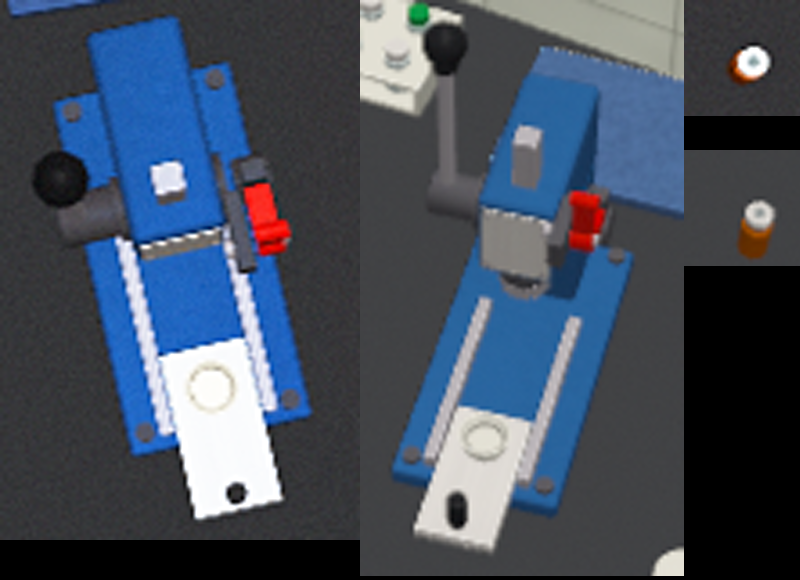

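The crop shows the carriage pulled out with the nest ring at top-pixel (328.6,267.5), knob top at (335.2,296.9), ram bar top near (316.7,209.5), and the red catch on the right of the head. I fit the press frame from these.

Run:
```python
from h import *
T=dict(np.load("pics/top0.npz"));S=dict(np.load("pics/side0.npz"))
n=plane(T,328.6,267.5,.042);n2=plane(S,290+485/3.6,160+440/3.6,.042);k=plane(T,335.2,296.9,.063)
print("nest",n,n2,"knob",k,np.linalg.norm((n-k)[:2]))
r=plane(T,316.9,209.6,.25);b,_=tri(T,[286.4,209.8],S,[313.7,172.9]);bb=plane(T,286.4,209.8,.325);bs=plane(S,313.7,172.9,.325);print("ram",r,"ball",bb,bs)
for a,c in((k,n),(n,r),(k,r)):print(np.arctan2(*(c-a)[1::-1]),np.linalg.norm((c-a)[:2]))
# fit xy,yaw, carriage .12
from scipy.optimize import least_squares
obs=[((-.12,0,.042),T,(328.6,267.5)),((-.195,0,.063),T,(335.2,296.9)),((0,.06,.325),T,(286.4,209.8)),((0,.06,.325),S,(313.7,172.9)),((-.12,0,.042),S,(290+485/3.6,160+440/3.6)),((-.195,0,.05),S,(316.5,301.4))]
P=lambda q,l:np.array([q[0]+np.cos(q[2])*l[0]-np.sin(q[2])*l[1],q[1]+np.sin(q[2])*l[0]+np.cos(q[2])*l[1],l[2]])
f=lambda q:np.concatenate([proj(c,P(q,l))-p for l,c,p in obs])
s=least_squares(f,[.65,.05,.2]);q=s.x;print(q,s.fun.round(1));np.save("press.npy",q)
for l in((0,0,.25),(-.045,-.053,.206),(-.045,-.053,.245),(-.084,-.053,.206)):print(l,P(q,l).round(4),proj(T,P(q,l)).round(1),proj(S,P(q,l)).round(1))
# vial
cT=blob(T,(418,223,440,244),lambda i:(i.min(2)>110))[0]
for c,p in((T,[428.9,231.7]),(S,[422.5,292.5])):print(plane(c,*p,.046))
```

```text
nest [0.51964942 0.03352852 0.042     ] [ 0.63839687 -0.21155634  0.042     ] knob [0.44648894 0.01863799 0.063     ] 0.07466045547069476
ram [0.63180759 0.05679783 0.25      ] ball [0.62037367 0.11705683 0.325     ] [0.6164587  0.11149189 0.325     ]
0.2007898215816121 0.07466045547069476
0.20456657783391868 0.11454655825071491
0.20307628288712035 0.18920669135987092
[0.65030568 0.03830223 0.34869509] [ 14.5  -7.4  19.1  -8.8  11.   -4.8   8.6  -1.2 -86.   -2.2  18.9   0.2]
(0, 0, 0.25) [0.6503 0.0383 0.25  ] [325.4 200.9] [345.7 195. ]
(-0.045, -0.053, 0.206) [ 0.6261 -0.0269  0.206 ] [355.  214.7] [363.8 221.5]
(-0.045, -0.053, 0.245) [ 0.6261 -0.0269  0.245 ] [355.8 211.9] [364.6 211.4]
(-0.084, -0.053, 0.206) [ 0.5895 -0.0402  0.206 ] [361.4 231. ] [362.4 233.2]
[ 0.60450166 -0.21708305  0.046     ]
[ 0.60178335 -0.21917822  0.046     ]
```

Run:
```python
from h import *
T=dict(np.load("pics/top0.npz"));S=dict(np.load("pics/side0.npz"))
from scipy.optimize import least_squares
obs=[((-.12,0,.042),T,(328.6,267.5)),((-.195,0,.063),T,(335.2,296.9)),((0,.06,.325),T,(286.4,209.8)),((0,.06,.325),S,(313.7,172.9)),((-.12,0,.042),S,(324.7,282.2)),((-.195,0,.05),S,(316.5,301.4)),((0,0,.25),T,(316.9,209.6))]
P=lambda q,l:np.array([q[0]+np.cos(q[2])*l[0]-np.sin(q[2])*l[1],q[1]+np.sin(q[2])*l[0]+np.cos(q[2])*l[1],l[2]])
f=lambda q:np.concatenate([proj(c,P(q,l))-p for l,c,p in obs])
s=least_squares(f,[.65,.05,.2]);q=s.x;print(q,s.fun.round(1));np.save("press.npy",q)
for l in((-.12,0,.032),(-.195,0,.05),(0,0,.25),(0,.06,.325),(-.045,-.053,.206),(-.045,-.053,.245),(-.084,-.053,.206)):print(l,P(q,l).round(4),proj(T,P(q,l)).round(1),proj(S,P(q,l)).round(1))
print(plane(S,324.7,282.2,.042))
```

```text
[0.6338965  0.05726993 0.21428408] [ 0.7  1.2  1.2  1.3  0.6 -0.4 -0.7 -1.8 -0.8 -1.4 -0.3  0.4 -0.2 -1. ]
(-0.12, 0, 0.032) [0.5166 0.0318 0.032 ] [329.3 268.9] [323.9 283. ]
(-0.195, 0, 0.05) [0.4434 0.0158 0.05  ] [336.3 298.2] [316.2 301.8]
(0, 0, 0.25) [0.6339 0.0573 0.25  ] [316.7 208.6] [336.1 196.7]
(0, 0.06, 0.325) [0.6211 0.1159 0.325 ] [287.  209.4] [313.  171.1]
(-0.045, -0.053, 0.206) [ 0.6012 -0.0041  0.206 ] [345. 226.] [351.6 225. ]
(-0.045, -0.053, 0.245) [ 0.6012 -0.0041  0.245 ] [345.5 223.6] [352.1 214.8]
(-0.084, -0.053, 0.206) [ 0.5631 -0.0124  0.206 ] [349. 243.] [347.9 236.4]
[0.51366158 0.02775775 0.042     ]
```
Catch consistent: red bar near (349?, 226) hmm. Red bar at (270+270/3.6=345, 160+240/3.6=226.7); and red also extends to (340,211) - further part of the arm. Predicted tip (345.5,223.6) vs seen bar (345.5, 226.7)... near; the upper red piece could be counter part (pawl). Fine-ish. Maybe tip is at higher z → up... Bar observed at y 226 vs 223.6: 4mm x. Whatever. Check with wrist cam later.

The manual's scale: shifts go in units of 20 mm and turns go in units of 0.1 rad. Converting my numbers, -0.05 m is -2.5, -0.37 m is -18.5, -0.616 rad is -6.16.

Call:
{"op": "nudge_tcp", "data": {
  "motion": [
    {"dx": -2.5, "dy": -2.85, "drz": -0.8},
    {"dx": -5, "dy": -5.7, "drz": -1.6},
    {"dx": -7, "dy": -8, "drz": -2.4},
    {"dx": -9, "dy": -10, "drz": -3.2},
    {"dx": -11, "dy": -12.25, "drz": -4},
    {"dx": -13, "dy": -14.5, "drz": -4.8},
    {"dx": -15, "dy": -16.75, "drz": -5.6},
    {"dx": -16.5, "dy": -18.5, "drz": -6.16}
  ],
  "aperture": 0.085,
  "grip_n": 40
}}

```text
clock: 1.1
tcp_pos: [0.384, 0.0584, 0.2533]
orientation: [0.0, -0.109, 0.994, 0.0]
wrist_force: [0.5, 0.8, 0.9]
finger_gap: 0.0847
grip_force: 0.0
```

Add to h.py:
```python
def to(target,rt=None):
    "shift in the tool axes to a world TCP target, rotation vector to orientation rt (matrix)"
    from workcell import env
    s=env.get_state();w,x,y,z=s["orientation"];R=Rn.from_quat([x,y,z,w]);A=R.as_matrix()
    r=(R.inv()*Rn.from_matrix(rt)).as_rotvec() if rt is not None else 0
    print("tcp",np.round(s["tcp_pos"],4),"q",np.round(s["joint_pos"],2),"clk",round(s["clock"],2),"->",np.round(A.T@(np.asarray(target)-s["tcp_pos"]),4),np.round(r,3))
def pw(l):
    q=np.load("press.npy");c,s=np.cos(q[2]),np.sin(q[2]);return np.array([q[0]+c*l[0]-s*l[1],q[1]+s*l[0]+c*l[1],l[2]])
def ori(tilt=0):
    "tool y along press y(-), z down tilted forward (press +x) by tilt"
    a=np.load("press.npy")[2];M=np.array([[np.cos(a),-np.sin(a),0],[np.sin(a),np.cos(a),0],[0,0,1]])
    z=M@[np.sin(tilt),0,-np.cos(tilt)];y=M@[0,1,0];return np.c_[np.cross(y,z),y,z]
```

```bash
python3 -c "
from h import *
to([.59,-.218,.15],ori())"
```

```text
tcp [0.384  0.0584 0.2533] q [-0.06 -0.05 -0.38  1.24  0.   -0.27] clk 1.1 -> [-0.1414 -0.3144  0.1033] [0.    0.001 0.004]
```

Call:
{"op": "nudge_tcp", "data": {
  "motion": [
    {"dx": -1, "dy": -2.5},
    {"dx": -2, "dy": -5, "dz": 1},
    {"dx": -3, "dy": -7.5, "dz": 1.5},
    {"dx": -4.25, "dy": -10, "dz": 2.5},
    {"dx": -5.5, "dy": -12.5, "dz": 3.5},
    {"dx": -6.5, "dy": -14.5, "dz": 4.5},
    {"dx": -7.05, "dy": -15.7, "dz": 5},
    {"dx": -7.05, "dy": -15.7, "dz": 5}
  ]
}}

```text
clock: 2.1
tcp_pos: [0.5887, -0.2172, 0.151]
orientation: [-0.001, -0.107, 0.994, 0.001]
wrist_force: [0.6, 0.6, -0.2]
finger_gap: 0.0851
grip_force: 0.0
```

Run:
```python
from h import *
from workcell import env
c=env.read_camera("wrist");cv2.imwrite("pics/w1.png",c["image"][...,::-1]);np.savez("pics/w1.npz",**c)
to([.6035,-.218,.036],ori());print(proj(c,[.6035,-.218,.046]),proj(c,[.6035,-.218,0]))
```

```text
tcp [ 0.5882 -0.2161  0.152 ] q [-0.48  0.46  0.01  1.13  0.   -0.7 ] clk 2.15 -> [-0.0148 -0.0054  0.1159] [ 0.002 -0.002  0.001]
[315.52778976 272.82262161] [316.34927787 248.64578473]
```

View pics/w1.png

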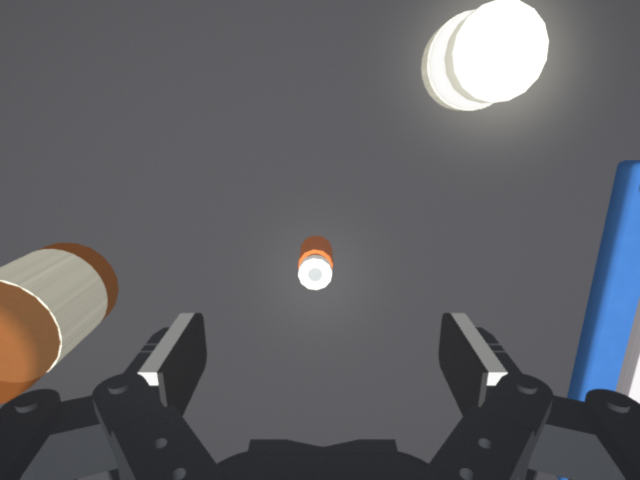

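The wrist picture shows the amber vial's cap at (315,272), as predicted; fingers are open and clear of the reagent bottle and jar. Descending.

Call:
{"op": "nudge_tcp", "data": {
  "motion": [
    {"dx": -0.5, "dy": -0.1, "dz": 1.5},
    {"dx": -0.725, "dy": -0.2, "dz": 3},
    {"dx": -0.725, "dy": -0.2, "dz": 4.5},
    {"dx": -0.725, "dy": -0.2, "dz": 5.25},
    {"dx": -0.725, "dy": -0.2, "dz": 5.775},
    {"dx": -0.725, "dy": -0.2, "dz": 5.775},
    {"dx": -0.725, "dy": -0.2, "dz": 5.775}
  ]
}}

```text
clock: 3.02
tcp_pos: [0.6046, -0.2171, 0.039]
orientation: [0.001, -0.108, 0.994, -0.0]
wrist_force: [-0.6, 0.4, -0.1]
finger_gap: 0.0845
grip_force: 0.0
```

```bash
python3 -c "
from h import *
to([.6035,-.218,.036],ori())"
```

```text
tcp [ 0.6046 -0.2171  0.039 ] q [-0.47  0.57 -0.1   0.9   0.   -0.69] clk 3.02 -> [ 0.0013 -0.0006  0.003 ] [-0.001  0.001  0.002]
```

Call:
{"op": "nudge_tcp", "data": {
  "motion": [
    {},
    {},
    {},
    {},
    {},
    {}
  ],
  "aperture": 0.015,
  "grip_n": 30
}}

```text
clock: 3.78
tcp_pos: [0.604, -0.2169, 0.038]
orientation: [0.0, -0.108, 0.994, -0.0]
wrist_force: [-0.0, -0.8, 2.4]
finger_gap: 0.0208
grip_force: 29.4
```

Call:
{"op": "nudge_tcp", "data": {
  "motion": [
    {"dz": -1},
    {"dz": -2.5},
    {"dz": -4},
    {"dz": -5},
    {"dz": -5}
  ]
}}

```text
clock: 4.4
tcp_pos: [0.605, -0.2173, 0.1394]
orientation: [0.001, -0.108, 0.994, -0.001]
wrist_force: [-0.7, -0.1, -1.3]
finger_gap: 0.0211
grip_force: 29.5
```

Run:
```python
from h import *
from workcell import env
W=env.read_camera("wrist");S=env.read_camera("side")
o=np.zeros((480,800,3),np.uint8);o[:480,:400]=W["image"][:,120:520,::-1]
p=proj(S,[.6035,-.218,.12]).astype(int);print(p)
o[:480,400:800]=cv2.resize(S["image"][p[1]-60:p[1]+60,p[0]-50:p[0]+50,::-1],(400,480),interpolation=cv2.INTER_CUBIC)
cv2.imwrite("pics/w2.png",o);print(env.get_state()["finger_gap"],env.get_state()["wrist_force"])
to(pw([-.12,0,.12]),ori())
```

```text
[425 275]
0.021320291549452614 [-0.14710674  0.38344353 -0.88571538]
tcp [ 0.6036 -0.2166  0.1369] q [-0.47  0.49  0.03  1.11  0.   -0.69] clk 4.5 -> [0.0316 0.2612 0.0171] [ 0.001 -0.001  0.002]
```

View pics/w2.png

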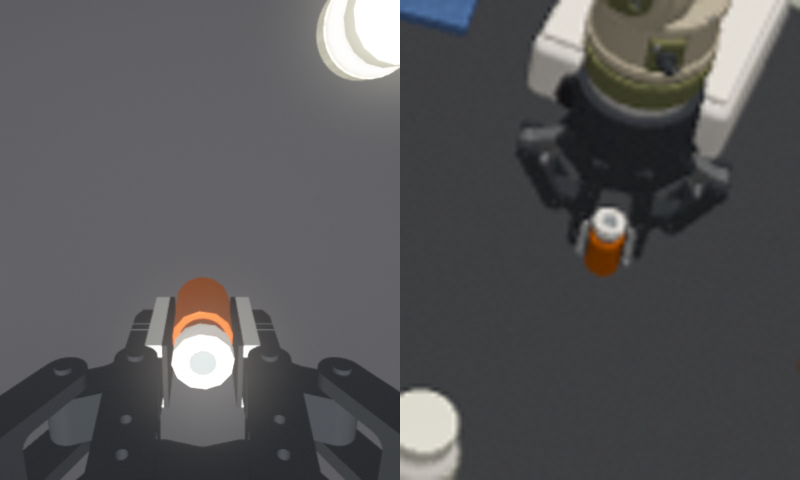

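The vial is held upright by its body, cap in line with the pads (wrist (203,360)). Moving to a hover beside the nest for a check.

```bash
python3 -c "
from h import *
to(pw([-.13,-.045,.14]),ori())"
```

```text
tcp [ 0.6036 -0.2166  0.1369] q [-0.47  0.49  0.03  1.11  0.   -0.69] clk 4.5 -> [ 0.0417  0.2163 -0.0029] [ 0.001 -0.001  0.002]
```

In the tool's units: 0.216 m is 10.8, 0.21 m is 10.5.

Call:
{"op": "nudge_tcp", "data": {
  "motion": [
    {"dx": 1, "dy": 1.5},
    {"dx": 2.1, "dy": 3.5},
    {"dx": 2.1, "dy": 5.5},
    {"dx": 2.1, "dy": 7.5},
    {"dx": 2.1, "dy": 9.5},
    {"dx": 2.1, "dy": 10.5},
    {"dx": 2.1, "dy": 10.8},
    {"dx": 2.1, "dy": 10.8}
  ]
}}

```text
clock: 5.5
tcp_pos: [0.5167, -0.0152, 0.1375]
orientation: [-0.0, -0.108, 0.994, -0.0]
wrist_force: [-0.5, -0.2, 1.1]
finger_gap: 0.0209
grip_force: 29.5
```

Run:
```python
from h import *
from workcell import env
c=env.read_camera("wrist");cv2.imwrite("pics/w3.png",c["image"][...,::-1]);np.savez("pics/w3.npz",**c)
for l in((-.12,0,.032),(-.12,0,.042),(-.195,0,.063)):print(l,proj(c,pw(l)))
to(pw([-.12,0,.14]),ori())
```

```text
(-0.12, 0, 0.032) [399.32042496 265.43477904]
(-0.12, 0, 0.042) [402.50548788 271.65004561]
(-0.195, 0, 0.063) [420.84676478 139.35655696]
tcp [ 0.5169 -0.0156  0.1376] q [-0.19  0.27 -0.31  0.99 -0.   -0.4 ] clk 5.55 -> [-0.0098  0.0463 -0.0024] [-0.     0.     0.001]
```

View pics/w3.png

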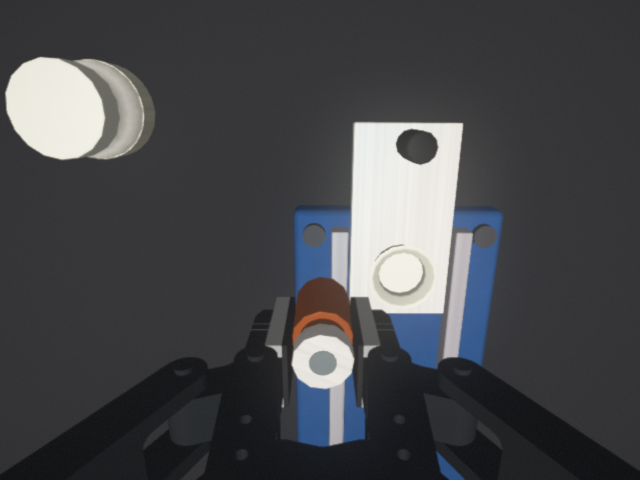

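Nest ring in wrist view: rim centre about (402.5,278), floor circle about (402,271.5); knob top near (422,147) — all ~6 px closer to the press than predicted.

Run:
```python
from h import *
c=dict(np.load("pics/w3.npz"))
g=cv2.GaussianBlur(c["image"][...,2],(3,3),0)
a=plane(c,402.5,278,.042);b=plane(c,402,271.5,.032);print(a,b)
m=(c["image"][115:175,380:455].max(2)<70).astype(np.uint8);n,l,st,ce=cv2.connectedComponentsWithStats(m);print(st,ce+[380,115])
print(plane(c,422,147,.063),pw([-.12,0,.042]),pw([-.195,0,.063]))
t=(a+b)/2;t[2]=.14;to(t,ori())
print(proj(c,pw([-.15,.065,.018])),proj(c,pw([-.15,-.065,.018])))
```

```text
[0.5204324  0.03282136 0.042     ] [0.52004795 0.03437597 0.032     ]
[[   0    0   75   60 3454]
 [   0    0   75    7  378]
 [  17   15   40   32  665]
 [  40   34    1    1    1]
 [  42   36    1    1    1]
 [  40   47    1    1    1]] [[416.5552982  147.78199189]
 [420.96825397 117.27248677]
 [417.03759398 142.88721805]
 [420.         149.        ]
 [422.         151.        ]
 [420.         162.        ]]
[0.4466067  0.01733673 0.063     ] [0.51664103 0.03175218 0.042     ] [0.44335637 0.01580358 0.063     ]
tcp [ 0.5169 -0.0156  0.1376] q [-0.19  0.27 -0.31  0.99 -0.   -0.4 ] clk 5.55 -> [-0.0137  0.0474 -0.0024] [-0.     0.     0.001]
[504.76877855 211.28200956] [291.1989939  210.86327018]
```

Run:
```python
from h import *
c=dict(np.load("pics/w3.npz"))
p=plane(c,322.5,362,.1456);print(p)
to([.5202-(p[0]-.5169),.0335-(p[1]+.0156),.14],ori())
```

```text
[ 0.51669521 -0.01543363  0.1456    ]
tcp [ 0.5169 -0.0156  0.1376] q [-0.19  0.27 -0.31  0.99 -0.   -0.4 ] clk 5.55 -> [-0.0139  0.0471 -0.0024] [-0.     0.     0.001]
```

In the tool's units: 0.063 m is 3.15, 0.055 m is 2.75.

Call:
{"op": "nudge_tcp", "data": {
  "motion": [
    {"dx": -0.35, "dy": 1.2},
    {"dx": -0.69, "dy": 2.36},
    {"dx": -0.69, "dy": 2.36, "dz": 0.5},
    {"dx": -0.69, "dy": 2.36, "dz": 1.5},
    {"dx": -0.69, "dy": 2.36, "dz": 2.25},
    {"dx": -0.69, "dy": 2.36, "dz": 2.75},
    {"dx": -0.69, "dy": 2.36, "dz": 3.15},
    {"dx": -0.69, "dy": 2.36, "dz": 3.15}
  ]
}}

```text
clock: 6.55
tcp_pos: [0.5196, 0.034, 0.0743]
orientation: [-0.0, -0.108, 0.994, 0.0]
wrist_force: [-0.0, -0.3, -0.1]
finger_gap: 0.0211
grip_force: 29.5
```

Call:
{"op": "nudge_tcp", "data": {
  "motion": [
    {"dz": 0.1},
    {"dz": 0.2},
    {"dz": 0.2}
  ]
}}

```text
clock: 6.92
tcp_pos: [0.5199, 0.0343, 0.0709]
orientation: [0.0, -0.108, 0.994, -0.0]
wrist_force: [0.3, 0.1, -0.5]
finger_gap: 0.0214
grip_force: 29.5
```

```bash
python3 -c "
from h import *
to([.5202,.0335,.07],ori())"
```

```text
tcp [0.5199 0.0343 0.0709] q [-0.09  0.34 -0.39  0.84  0.   -0.3 ] clk 6.92 -> [-0.0001 -0.0008  0.0009] [-0.     0.     0.002]
```

In the tool's units: 0.0015 m is 0.075.

Call:
{"op": "nudge_tcp", "data": {
  "motion": [
    {"dz": 0.075},
    {"dz": 0.075},
    {"dz": 0.075}
  ]
}}

```text
clock: 7.3
tcp_pos: [0.5203, 0.0342, 0.0699]
orientation: [0.001, -0.108, 0.994, 0.0]
wrist_force: [-1.3, 0.9, 5.7]
finger_gap: 0.0213
grip_force: 30.0
```

Call:
{"op": "nudge_tcp", "data": {
  "motion": [
    {},
    {},
    {},
    {}
  ],
  "aperture": 0.035
}}

```text
clock: 7.8
tcp_pos: [0.5198, 0.0342, 0.0691]
orientation: [-0.0, -0.108, 0.994, 0.0]
wrist_force: [-0.5, -0.0, -0.3]
finger_gap: 0.0351
grip_force: 0.0
```

Call:
{"op": "nudge_tcp", "data": {
  "motion": [
    {"dz": -1},
    {"dz": -2.5},
    {"dx": 1, "dz": -4},
    {"dx": 2, "dz": -4.5},
    {"dx": 2, "dz": -4.5}
  ]
}}

```text
clock: 8.43
tcp_pos: [0.4804, 0.0255, 0.1602]
orientation: [0.001, -0.108, 0.994, -0.0]
wrist_force: [1.3, 0.8, 0.2]
finger_gap: 0.0347
grip_force: 0.0
```

Run:
```python
from h import *
from workcell import env
c=env.read_camera("wrist");np.savez("pics/w4.npz",**c);S=env.read_camera("side");np.savez("pics/s4.npz",**S)
o=np.zeros((480,800,3),np.uint8);o[:,:400]=c["image"][:,120:520,::-1]
p=proj(S,pw([-.12,0,.05])).astype(int)
o[:,400:]=cv2.resize(S["image"][p[1]-60:p[1]+60,p[0]-50:p[0]+50,::-1],(400,480),interpolation=cv2.INTER_CUBIC)
cv2.imwrite("pics/w4.png",o);print(proj(c,[.5202,.0335,.078]),proj(c,[.5202,.0335,.042]),p)
to(pw([-.26,0,.1]),ori(.7))
```

```text
[321.31037194 330.54156994] [321.38124379 302.20082673] [323 279]
tcp [0.4812 0.0256 0.1592] q [-0.11  0.19 -0.36  1.02  0.   -0.33] clk 8.53 -> [ 0.1042 -0.0014  0.0591] [ 0.001 -0.699  0.002]
```

View pics/w4.png

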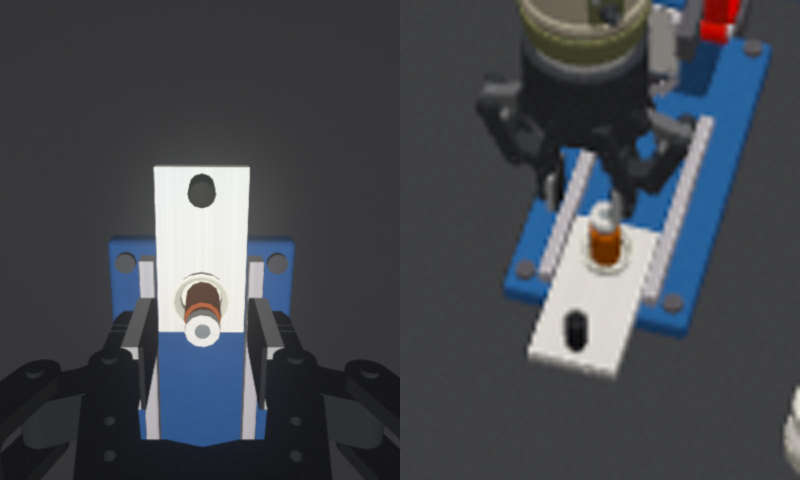

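Vial stands in the nest, cap at (322,331) as predicted. Now the knob.

Run:
```python
from h import *
c=dict(np.load("pics/w4.npz"))
print(proj(c,[.4469,.0175,.063]),proj(c,[.4469,.0175,.034]))
to([.446,.0172,.12],ori(.35))
A=ori(.0).T; print(A@np.array([0,0,-.06]))
```

```text
[321.41146654 194.27319267] [321.46070659 185.26831967]
tcp [0.4812 0.0256 0.1592] q [-0.11  0.19 -0.36  1.02  0.   -0.33] clk 8.53 -> [ 0.0363 -0.0007  0.0391] [ 0.    -0.349  0.002]
[0.   0.   0.06]
```

Call:
{"op": "nudge_tcp", "data": {
  "motion": [
    {"dx": 0.9, "dz": 0.5, "dry": -1.5},
    {"dx": 1.8, "dy": -0.05, "dz": 1, "dry": -3},
    {"dx": 1.8, "dy": -0.05, "dz": 2, "dry": -3.5},
    {"dx": 1.8, "dy": -0.05, "dz": 3, "dry": -3.5},
    {"dx": 1.8, "dy": -0.05, "dz": 4, "dry": -3.5},
    {"dx": 1.8, "dy": -0.05, "dz": 4.75, "dry": -3.5},
    {"dx": 1.8, "dy": -0.05, "dz": 4.95, "dry": -3.5},
    {"dx": 1.8, "dy": -0.05, "dz": 4.95, "dry": -3.5}
  ],
  "aperture": 0.05
}}

```text
clock: 9.52
tcp_pos: [0.4459, 0.017, 0.0599]
orientation: [0.173, -0.106, 0.979, 0.019]
wrist_force: [-0.7, 0.8, 0.1]
finger_gap: 0.0503
grip_force: 0.0
```

```bash
python3 -c "
from h import *
to([.446,.0172,.06],ori(.35))"
```

```text
tcp [0.4459 0.017  0.0599] q [-0.24  0.02 -0.91  0.32  0.15 -0.43] clk 9.53 -> [-0.0001  0.0001 -0.    ] [ 0.001 -0.001  0.002]
```

Call:
{"op": "nudge_tcp", "data": {
  "motion": [
    {},
    {},
    {},
    {},
    {}
  ],
  "aperture": 0.01,
  "grip_n": 30
}}

```text
clock: 10.15
tcp_pos: [0.4464, 0.0174, 0.061]
orientation: [0.174, -0.107, 0.979, 0.019]
wrist_force: [-2.1, 3.5, 6.2]
finger_gap: 0.015
grip_force: 29.5
```

Call:
{"op": "nudge_tcp", "data": {
  "motion": [
    {"dx": -0.25, "dz": 0.09},
    {"dx": -0.7, "dz": 0.255},
    {"dx": -1.2, "dz": 0.44},
    {"dx": -1.7, "dz": 0.62},
    {"dx": -2.2, "dz": 0.805},
    {"dx": -2.7, "dz": 0.985},
    {"dx": -3, "dz": 1.095},
    {"dx": -3, "dz": 1.095}
  ]
}}

```text
clock: 11.15
tcp_pos: [0.5095, 0.031, 0.061]
orientation: [0.174, -0.107, 0.979, 0.019]
wrist_force: [1.4, 3.0, 2.3]
finger_gap: 0.0145
grip_force: 29.3
```

```bash
python3 -c "
from h import *
to(np.array([.446,.0172,.06])+.12*np.array([np.cos(.207),np.sin(.207),0]),ori(.35))"
```

```text
tcp [0.5095 0.031  0.061 ] q [-0.17  0.14 -0.78  0.32  0.13 -0.36] clk 11.15 -> [-0.0513 -0.001   0.0199] [0.001 0.002 0.003]
```

In the tool's units: -0.05 m is -2.5, -0.048 m is -2.4.

Call:
{"op": "nudge_tcp", "data": {
  "motion": [
    {"dx": -0.25, "dz": 0.09},
    {"dx": -0.7, "dz": 0.255},
    {"dx": -1.2, "dz": 0.44},
    {"dx": -1.7, "dz": 0.62},
    {"dx": -2.1, "dz": 0.765},
    {"dx": -2.4, "dz": 0.875},
    {"dx": -2.5, "dz": 0.915},
    {"dx": -2.5, "dz": 0.915}
  ]
}}

```text
clock: 12.15
tcp_pos: [0.5593, 0.0416, 0.0609]
orientation: [0.173, -0.106, 0.979, 0.018]
wrist_force: [-8.8, -0.4, 14.6]
finger_gap: 0.0151
grip_force: 31.0
```

Call:
{"op": "nudge_tcp", "data": {
  "motion": [
    {"dx": -0.1, "dz": 0.035},
    {"dx": -0.15, "dz": 0.055},
    {"dx": -0.15, "dz": 0.055}
  ]
}}

```text
clock: 12.52
tcp_pos: [0.5595, 0.0417, 0.0607]
orientation: [0.17, -0.105, 0.98, 0.018]
wrist_force: [-25.3, -3.5, 31.6]
finger_gap: 0.0144
grip_force: 33.1
```

Stopped hard at knob ≈(.5605,.042) – predicted home is (.5606,.0413). Relax, release, retreat and check.

In the tool's units: -0.001 m is -0.05, 0.003 m is 0.15.

Call:
{"op": "nudge_tcp", "data": {
  "motion": [
    {"dx": 0.15, "dz": -0.05},
    {"dx": 0.15, "dz": -0.05}
  ]
}}

```text
clock: 12.78
tcp_pos: [0.5593, 0.0416, 0.0609]
orientation: [0.173, -0.106, 0.979, 0.018]
wrist_force: [-9.3, 0.1, 14.4]
finger_gap: 0.0149
grip_force: 30.8
```

Call:
{"op": "nudge_tcp", "data": {
  "motion": [
    {},
    {},
    {},
    {}
  ],
  "aperture": 0.05
}}

```text
clock: 13.28
tcp_pos: [0.5602, 0.042, 0.0599]
orientation: [0.173, -0.106, 0.979, 0.019]
wrist_force: [-0.1, 0.1, 0.2]
finger_gap: 0.05
grip_force: 0.0
```

Call:
{"op": "nudge_tcp", "data": {
  "motion": [
    {"dx": 0.5, "dz": -2},
    {"dx": 1.5, "dz": -4.5},
    {"dx": 3.5, "dz": -6.5},
    {"dx": 5.5, "dz": -8.5, "dry": 1},
    {"dx": 6.5, "dz": -10.5, "dry": 2},
    {"dx": 6.5, "dz": -12, "dry": 3},
    {"dx": 6.5, "dz": -12, "dry": 3.5},
    {"dx": 6.5, "dz": -12, "dry": 3.5}
  ],
  "aperture": 0.0
}}

```text
clock: 14.28
tcp_pos: [0.3614, -0.0018, 0.241]
orientation: [0.0, -0.108, 0.994, 0.0]
wrist_force: [-0.3, -0.6, -0.8]
finger_gap: -0.0002
grip_force: 0.0
```

```bash
python3 - <<'E'
from h import *
from workcell import env
c=env.read_camera("wrist");np.savez("pics/w5.npz",**c);cv2.imwrite("pics/w5.png",c["image"][...,::-1])
S=env.read_camera("side");np.savez("pics/s5.npz",**S);T=env.read_camera("top");np.savez("pics/t5.npz",**T)
for l in((0,0,.078),(-.075,0,.063),(-.045,-.053,.245),(-.045,-.053,.206),(-.03,-.03,.205),(0,0,.25)):print(l,proj(c,pw(l)).round(),pw(l).round(4))
to(pw([-.02,-.053,.30]),ori(0))
E
```

```text
(0, 0, 0.078) [321. 513.] [0.6339 0.0573 0.078 ]
(-0.075, 0, 0.063) [321. 436.] [0.5606 0.0413 0.063 ]
(-0.045, -0.053, 0.245) [216. 758.] [ 0.6012 -0.0041  0.245 ]
(-0.045, -0.053, 0.206) [232. 659.] [ 0.6012 -0.0041  0.206 ]
(-0.03, -0.03, 0.205) [272. 672.] [0.611  0.0216 0.205 ]
(0, 0, 0.25) [321. 821.] [0.6339 0.0573 0.25  ]
tcp [ 0.3601 -0.0016  0.2404] q [-0.23 -0.1  -0.45  1.22  0.   -0.45] clk 14.43 -> [-0.2599 -0.0541 -0.0597] [ 0.001 -0.     0.002]
```

View pics/w5.png

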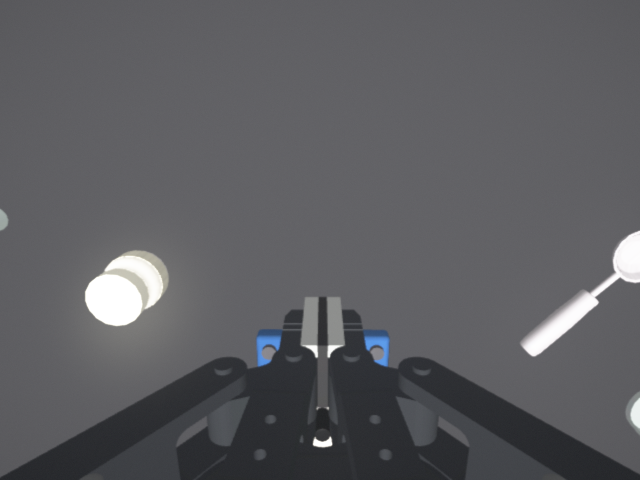

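Wrist: carriage knob at (322,434), where home predicts (321,436). Next a crop of the press from side and top, to verify the vial and the catch geometry.

Run:
```python
from h import *
T=dict(np.load("pics/t5.npz"));S=dict(np.load("pics/s5.npz"))
for l in((0,0,.04),(0,0,.07),(-.045,-.053,.245),(-.045,-.053,.206),(-.03,-.03,.205),(-.075,0,.063)):
    print(l,proj(T,pw(l)).round(1),proj(S,pw(l)).round(1))
print(blob(S,(325,225,350,262),lambda i:(i[...,0]-i[...,2]>50)&(i[...,1]>20)))
o=np.zeros((600,800,3),np.uint8)
o[:,:400]=cv2.resize(S["image"][185:275,310:370,::-1],(400,600),interpolation=cv2.INTER_CUBIC)
o[:,400:]=cv2.resize(T["image"][190:280,300:360,::-1],(400,600),interpolation=cv2.INTER_CUBIC)
cv2.imwrite("pics/c5.png",o)
```

```text
(0, 0, 0.04) [318.4 222.1] [335.2 247.7]
(0, 0, 0.07) [318.2 220.4] [335.3 241. ]
(-0.045, -0.053, 0.245) [345.5 223.6] [352.1 214.8]
(-0.045, -0.053, 0.206) [345. 226.] [351.6 225. ]
(-0.03, -0.03, 0.205) [333.3 221.9] [344.2 219.2]
(-0.075, 0, 0.063) [325.2 250.3] [328.3 263.3]
(array([334.93220339, 247.71186441]), array([331, 243,   8,  10,  59]))
```

View pics/c5.png

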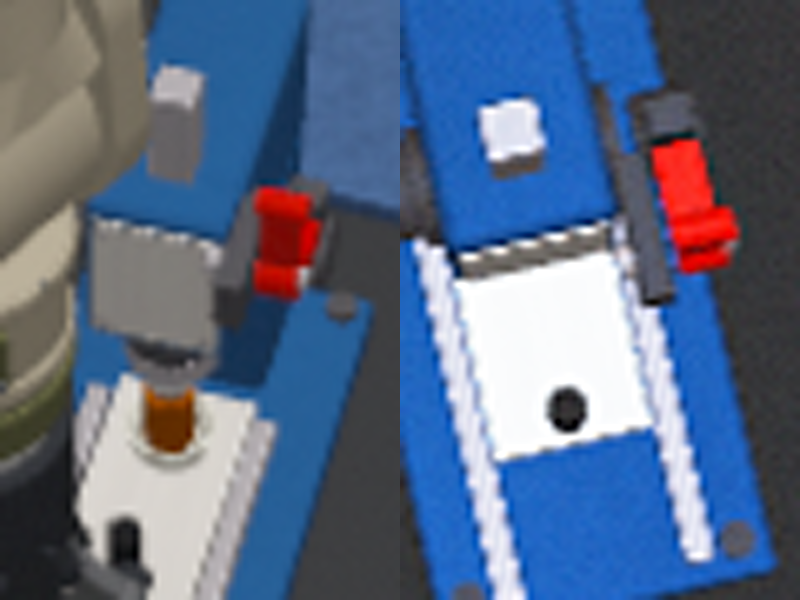

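The vial stands upright in the nest under the jaws (side blob (334.9,247.7) vs predicted (335.2,247.7)); catch bar at side (352.7,215), top (345.8,224.8), matching the prediction. Now behind the catch from above.

The manual's scale: shifts go in units of 20 mm and turns go in units of 0.1 rad. Converting my numbers, -0.26 m is -13, -0.25 m is -12.5.

```bash
python3 -c "
from h import *
to(pw([-.02,-.057,.31]),ori(0))"
```

```text
tcp [ 0.3601 -0.0016  0.2404] q [-0.23 -0.1  -0.45  1.22  0.   -0.45] clk 14.43 -> [-0.2599 -0.0581 -0.0697] [ 0.001 -0.     0.002]
```

Call:
{"op": "nudge_tcp", "data": {
  "motion": [
    {"dz": -2.5},
    {"dx": -1, "dy": -1, "dz": -3.5},
    {"dx": -3.5, "dy": -2, "dz": -3.5},
    {"dx": -6, "dy": -2.9, "dz": -3.5},
    {"dx": -8.5, "dy": -2.9, "dz": -3.5},
    {"dx": -11, "dy": -2.9, "dz": -3.5},
    {"dx": -12.5, "dy": -2.9, "dz": -3.5},
    {"dx": -13, "dy": -2.9, "dz": -3.5}
  ]
}}

```text
clock: 15.42
tcp_pos: [0.6278, -0.0024, 0.3096]
orientation: [-0.001, -0.108, 0.994, 0.0]
wrist_force: [0.1, -0.3, 0.3]
finger_gap: 0.0
grip_force: 0.0
```

```bash
python3 -c "
from h import *
to(pw([-.02,-.057,.254]),ori(0))"
```

```text
tcp [ 0.6278 -0.0024  0.3096] q [-0.13  0.42  0.33  1.49  0.   -0.35] clk 15.43 -> [ 0.0012 -0.      0.0556] [ 0.001 -0.001  0.002]
```

Call:
{"op": "nudge_tcp", "data": {
  "motion": [
    {"dz": 1},
    {"dz": 2},
    {"dz": 2.7},
    {"dz": 2.75},
    {"dz": 2.75}
  ]
}}

```text
clock: 16.05
tcp_pos: [0.627, -0.0028, 0.2568]
orientation: [0.0, -0.108, 0.994, -0.0]
wrist_force: [-0.4, 0.2, 0.9]
finger_gap: -0.0
grip_force: 0.0
```

Call:
{"op": "nudge_tcp", "data": {
  "motion": [
    {"dx": 0.5},
    {"dx": 1},
    {"dx": 1.5},
    {"dx": 2},
    {"dx": 2.1}
  ]
}}

```text
clock: 16.68
tcp_pos: [0.5885, -0.0114, 0.2568]
orientation: [0.003, -0.108, 0.994, -0.0]
wrist_force: [0.5, 1.4, -0.3]
finger_gap: -0.0002
grip_force: 0.5
```

Call:
{"op": "nudge_tcp", "data": {
  "motion": [
    {"dx": 0.35, "dz": 0.2},
    {"dx": 0.7, "dz": 0.4},
    {"dx": 1, "dz": 0.6},
    {"dx": 1.2, "dz": 0.75},
    {"dx": 1.2, "dz": 0.9},
    {"dx": 1.2, "dz": 0.9}
  ]
}}

```text
clock: 17.42
tcp_pos: [0.5623, -0.0168, 0.2376]
orientation: [-0.0, -0.108, 0.994, 0.0]
wrist_force: [1.1, 1.0, 0.8]
finger_gap: 0.0002
grip_force: 0.0
```

```bash
python3 -c "
from h import *
to(pw([-.085,-.057,.235]),ori(0))"
```

```text
tcp [ 0.5623 -0.0168  0.2376] q [-0.17  0.29 -0.02  1.26  0.   -0.39] clk 17.43 -> [-0.0007  0.0002  0.0026] [ 0.    -0.001  0.002]
```

In the tool's units: 0.004 m is 0.2, 0.002 m is 0.1.

Call:
{"op": "nudge_tcp", "data": {
  "motion": [
    {"dz": 0.1},
    {"dz": 0.2},
    {"dz": 0.2}
  ]
}}

```text
clock: 17.8
tcp_pos: [0.5626, -0.0168, 0.2337]
orientation: [-0.0, -0.108, 0.994, 0.0]
wrist_force: [-0.4, -0.2, 0.2]
finger_gap: 0.0002
grip_force: 0.0
```

Call:
{"op": "nudge_tcp", "data": {
  "motion": [
    {"dz": 0.1},
    {"dz": 0.2},
    {"dz": 0.2}
  ]
}}

```text
clock: 18.18
tcp_pos: [0.5626, -0.0168, 0.2307]
orientation: [0.0, -0.108, 0.994, -0.0]
wrist_force: [-1.8, -0.2, 4.6]
finger_gap: -0.0
grip_force: 2.2
```

Catch is at its stop (4.6 N). Rise, and move in front of the ball.

```bash
python3 -c "
from h import *
to(pw([-.1,.06,.33]),ori(0))"
```

```text
tcp [ 0.5626 -0.0168  0.2307] q [-0.17  0.3  -0.03  1.24 -0.   -0.39] clk 18.18 -> [ 0.0143  0.1173 -0.0994] [-0.     0.001  0.002]
```

Call:
{"op": "nudge_tcp", "data": {
  "motion": [
    {"dz": -1.5},
    {"dx": 0.25, "dy": 0.5, "dz": -3},
    {"dx": 0.5, "dy": 2, "dz": -4.5},
    {"dx": 0.75, "dy": 4, "dz": -4.95},
    {"dx": 0.75, "dy": 5.5, "dz": -4.95},
    {"dx": 0.75, "dy": 5.85, "dz": -4.95},
    {"dx": 0.75, "dy": 5.85, "dz": -4.95}
  ],
  "aperture": 0.065,
  "grip_n": 40
}}

```text
clock: 19.05
tcp_pos: [0.5229, 0.0943, 0.3288]
orientation: [-0.0, -0.108, 0.994, -0.0]
wrist_force: [-0.2, 0.1, -0.2]
finger_gap: 0.0648
grip_force: 0.0
```

Run:
```python
from h import *
from workcell import env
S=env.read_camera("side");T=env.read_camera("top")
red=lambda i:(i[...,0]>120)&(i[...,1]<70)
for c,b in((S,(335,205,362,250)),(T,(330,200,362,256))):print(blob(c,b,red),[proj(c,pw(l)).round(1) for l in((-.084,-.053,.203),(-.045,-.053,.245))])
dark=lambda i:i.max(2)<50
W=env.read_camera("wrist");np.savez("pics/w6.npz",**W);cv2.imwrite("pics/w6.png",W["image"][...,::-1]);print(proj(W,pw([0,.06,.325])))
to(pw([0,.06,.329]),ori(0))
```

```text
(array([350.5625, 226.3125]), array([344, 212,  13,  29, 192])) [array([347.8, 237.1]), array([352.1, 214.8])]
(array([346.02575107, 232.10300429]), array([340, 217,  14,  30, 233])) [array([349. , 243.2]), array([345.5, 223.6])]
[324.97161098 551.12343444]
tcp [0.5231 0.0934 0.3287] q [ 0.03  0.22  0.1   1.46 -0.   -0.19] clk 19.2 -> [-0.1006  0.0011 -0.0004] [-0.    -0.     0.001]
```

Catch is flipped (red now reaches the forward-bar positions in both views). Approach the ball from the front and grip it.

In the tool's units: -0.1 m is -5, -0.09 m is -4.5.

Call:
{"op": "nudge_tcp", "data": {
  "motion": [
    {"dx": -1},
    {"dx": -2.25, "dy": 0.05},
    {"dx": -3.5, "dy": 0.05},
    {"dx": -4.5, "dy": 0.05},
    {"dx": -5, "dy": 0.05},
    {"dx": -5, "dy": 0.05}
  ]
}}

```text
clock: 19.95
tcp_pos: [0.6206, 0.116, 0.3283]
orientation: [-0.001, -0.107, 0.994, 0.0]
wrist_force: [0.7, -0.4, 0.7]
finger_gap: 0.0649
grip_force: 0.0
```

Call:
{"op": "nudge_tcp", "data": {
  "motion": [
    {},
    {},
    {},
    {},
    {}
  ],
  "aperture": 0.02,
  "grip_n": 60
}}

```text
clock: 20.58
tcp_pos: [0.62, 0.1161, 0.3298]
orientation: [0.0, -0.108, 0.994, -0.001]
wrist_force: [-2.6, -5.2, 5.1]
finger_gap: 0.0296
grip_force: 59.3
```

```bash
python3 -c "
from h import *
q0=pw([0,.06,.329])
to(q0,ori(0))
for a in np.arange(.1,1.45,.1):print(round(a,2),np.round([.155*np.sin(a),.155*(1-np.cos(a))],4))"
```

```text
tcp [0.62   0.1161 0.3298] q [ 0.06  0.43  0.4   1.54 -0.   -0.16] clk 20.57 -> [-0.001  -0.0004  0.0008] [-0.001  0.001  0.002]
0.1 [0.0155 0.0008]
0.2 [0.0308 0.0031]
0.3 [0.0458 0.0069]
0.4 [0.0604 0.0122]
0.5 [0.0743 0.019 ]
0.6 [0.0875 0.0271]
0.7 [0.0999 0.0364]
0.8 [0.1112 0.047 ]
0.9 [0.1214 0.0587]
1.0 [0.1304 0.0713]
1.1 [0.1381 0.0847]
1.2 [0.1445 0.0988]
1.3 [0.1494 0.1135]
1.4 [0.1527 0.1287]
```

In the tool's units: 0.1 m is 5, 0.0875 m is 4.375.

Call:
{"op": "nudge_tcp", "data": {
  "motion": [
    {"dx": 0.775, "dz": 0.04},
    {"dx": 1.55, "dz": 0.15},
    {"dx": 2.3, "dz": 0.35},
    {"dx": 3, "dz": 0.6},
    {"dx": 3.7, "dz": 0.95},
    {"dx": 4.375, "dz": 1.35},
    {"dx": 5, "dz": 1.825},
    {"dx": 5, "dz": 1.825}
  ]
}}

```text
clock: 21.58
tcp_pos: [0.5216, 0.0957, 0.292]
orientation: [-0.001, -0.108, 0.994, 0.001]
wrist_force: [0.4, 0.7, -0.6]
finger_gap: 0.0198
grip_force: 0.0
```

```bash
python3 -c "
from h import *
to(pw([-.1494,.06,.329-.1135]),ori(0))"
```

```text
tcp [0.5216 0.0957 0.292 ] q [ 0.03  0.22  0.01  1.37  0.   -0.19] clk 21.57 -> [ 0.0478 -0.0014  0.0766] [ 0.001 -0.001  0.002]
```

The ball slipped from the grip and the lever sprang back. I'll hook instead: closed fingers behind the ball, pull it forward and end pressing it from above. First check the lever/catch are where expected and go over behind the ball.

In the tool's units: -0.098 m is -4.9, -0.07 m is -3.5.

Call:
{"op": "nudge_tcp", "data": {
  "motion": [
    {"dx": 1, "dz": -1.5},
    {"dx": 1.5, "dz": -3.5},
    {"dx": 1.5, "dz": -4.9},
    {"dx": 1.5, "dz": -4.9},
    {"dx": 1.5, "dz": -4.9}
  ],
  "aperture": 0
}}

```text
clock: 22.2
tcp_pos: [0.4937, 0.089, 0.3896]
orientation: [-0.0, -0.108, 0.994, 0.0]
wrist_force: [-0.4, -0.7, -0.7]
finger_gap: 0.0001
grip_force: 0.0
```

Run:
```python
from h import *
from workcell import env
T=env.read_camera("top");cv2.imwrite("pics/t7.png",T["image"][...,::-1])
red=lambda i:(i[...,0]>120)&(i[...,1]<70);dark=lambda i:i.max(2)<50
print(blob(T,(272,195,300,226),dark),blob(T,(330,200,362,256),red),proj(T,pw([0,.06,.325])))
to(pw([.045,.06,.388]),ori(0))
for th in np.arange(0,1.41,.1):
    B=np.array([-.155*np.sin(th),.170+.155*np.cos(th)]);t=np.clip((th-.8)/.5,0,1);d=-.008*np.clip(1-th/.6,0,1)
    P=B+.016*np.array([np.cos(th),np.sin(th)])+[.011-.012*t,.022+d];print(round(th,1),P.round(4))
```

```text
(array([285.86538462, 208.23717949]), array([278, 202,  16,  12, 156])) (array([346.00431034, 231.98706897]), array([340, 217,  14,  30, 232])) [286.97026927 209.41628403]
tcp [0.4934 0.089  0.3892] q [ 0.02  0.17  0.19  1.59  0.   -0.2 ] clk 22.25 -> [-0.1756 -0.0012  0.0009] [ 0.001 -0.002  0.002]
0.0 [0.027 0.339]
0.1 [0.0114 0.3412]
0.2 [-0.0041  0.3418]
0.3 [-0.0195  0.3408]
0.4 [-0.0346  0.3383]
0.5 [-0.0493  0.3344]
0.6 [-0.0633  0.329 ]
0.7 [-0.0766  0.3209]
0.8 [-0.089   0.3115]
0.9 [-0.1029  0.3009]
1.0 [-0.1156  0.2892]
1.1 [-0.1271  0.2766]
1.2 [-0.1373  0.2631]
1.3 [-0.1461  0.2489]
1.4 [-0.151   0.2341]
```

Call:
{"op": "nudge_tcp", "data": {
  "motion": [
    {"dx": -1},
    {"dx": -3},
    {"dx": -5},
    {"dx": -7},
    {"dx": -8.5},
    {"dx": -8.8},
    {"dx": -8.8}
  ]
}}

```text
clock: 23.12
tcp_pos: [0.665, 0.1266, 0.3891]
orientation: [-0.001, -0.108, 0.994, 0.0]
wrist_force: [0.2, -0.2, 0.6]
finger_gap: -0.0001
grip_force: 0.0
```

```bash
python3 -c "
from h import *
to(pw([.045,.061,.337]),ori(0))"
```

```text
tcp [0.665  0.1266 0.3891] q [ 0.07  0.58  0.8   1.79  0.   -0.15] clk 23.12 -> [-0.     -0.0001  0.0521] [ 0.    -0.002  0.002]
```

θ .0: dx .018, dz -.002; .1: .034,-.004; .2: .049,-.005; .3:.0645,-.004; .4:.080,-.001; .5:.094,.003; .6:.108,.008.
First call: to θ=.5. Then print.

In the tool's units: 0.052 m is 2.6, 0.04 m is 2.

Call:
{"op": "nudge_tcp", "data": {
  "motion": [
    {"dz": 1},
    {"dz": 2},
    {"dz": 2.6},
    {"dz": 2.6}
  ]
}}

```text
clock: 23.62
tcp_pos: [0.6635, 0.1263, 0.3386]
orientation: [-0.001, -0.108, 0.994, 0.0]
wrist_force: [-0.6, 1.1, 0.3]
finger_gap: -0.0003
grip_force: 0.0
```

Call:
{"op": "nudge_tcp", "data": {
  "motion": [
    {"dx": 0.5},
    {"dx": 1, "dz": -0.1},
    {"dx": 1.7, "dz": -0.2},
    {"dx": 2.45, "dz": -0.25},
    {"dx": 3.2, "dz": -0.2},
    {"dx": 4, "dz": -0.05},
    {"dx": 4.7, "dz": 0.15},
    {"dx": 4.7, "dz": 0.15}
  ]
}}

```text
clock: 24.62
tcp_pos: [0.5733, 0.1064, 0.3374]
orientation: [0.002, -0.108, 0.994, 0.0]
wrist_force: [2.5, 1.7, 3.5]
finger_gap: 0.0001
grip_force: 2.1
```

```bash
python3 -c "
from h import *
from workcell import env
T=env.read_camera('top');S=env.read_camera('side');np.savez('pics/t8.npz',**T);np.savez('pics/s8.npz',**S)
B=pw([-.155*np.sin(.5),.06,.17+.155*np.cos(.5)]);print(proj(T,B),proj(S,B));to(pw([-.1271,.061,.2766]),ori(0))"
```

```text
[295.71169692 245.99099553] [304.63995917 197.63446342]
tcp [0.574  0.1065 0.3374] q [ 0.05  0.32  0.26  1.51  0.   -0.17] clk 24.73 -> [0.0793 0.0003 0.0605] [-0.     0.004  0.002]
```

In the tool's units: 0.078 m is 3.9, 0.066 m is 3.3.

Call:
{"op": "nudge_tcp", "data": {
  "motion": [
    {"dx": 0.7, "dz": 0.35},
    {"dx": 1.35, "dz": 0.775},
    {"dx": 2, "dz": 1.25},
    {"dx": 2.65, "dz": 1.8},
    {"dx": 3.3, "dz": 2.4},
    {"dx": 3.9, "dz": 3},
    {"dx": 3.9, "dz": 3}
  ]
}}

```text
clock: 25.6
tcp_pos: [0.4981, 0.0897, 0.2764]
orientation: [0.001, -0.108, 0.994, 0.0]
wrist_force: [3.9, 0.6, 6.9]
finger_gap: -0.0
grip_force: 3.5
```

```bash
python3 -c "
from h import *
to(pw([-.151,.061,.2341]),ori(0))"
```

```text
tcp [0.4981 0.0897 0.2764] q [ 0.02  0.17 -0.08  1.31  0.   -0.2 ] clk 25.6 -> [0.0253 0.0005 0.0423] [-0.     0.003  0.002]
```

In the tool's units: 0.038 m is 1.9, 0.033 m is 1.65.

Call:
{"op": "nudge_tcp", "data": {
  "motion": [
    {"dx": 0.45, "dz": 0.6},
    {"dx": 0.85, "dz": 1.15},
    {"dx": 1.2, "dz": 1.65},
    {"dx": 1.3, "dz": 1.9},
    {"dx": 1.3, "dz": 1.9}
  ]
}}

```text
clock: 26.22
tcp_pos: [0.4739, 0.0841, 0.24]
orientation: [0.002, -0.108, 0.994, -0.0]
wrist_force: [2.0, 0.3, 9.5]
finger_gap: 0.0003
grip_force: 4.8
```

Call:
{"op": "nudge_tcp", "data": {
  "motion": [
    {"dz": 0.15},
    {"dz": 0.2},
    {"dz": 0.2},
    {"dz": 0.2}
  ]
}}

```text
clock: 26.72
tcp_pos: [0.4737, 0.0842, 0.2385]
orientation: [0.003, -0.108, 0.994, -0.0]
wrist_force: [-4.9, 0.9, 26.9]
finger_gap: -0.0001
grip_force: 13.4
```

```bash
python3 -c "
from h import *
to(pw([-.150,.061,.2404]),ori(0))"
```

```text
tcp [0.4737 0.0842 0.2385] q [ 0.01  0.13 -0.22  1.21 -0.   -0.21] clk 26.73 -> [-0.0008  0.0007 -0.0019] [-0.001  0.006  0.002]
```

Run:
```python
from h import *
from workcell import env
S=env.read_camera("side");T=env.read_camera("top")
o=np.zeros((600,800,3),np.uint8)
o[:,:400]=cv2.resize(S["image"][175:295,280:360,::-1],(400,600),interpolation=cv2.INTER_CUBIC)
o[:,400:]=cv2.resize(T["image"][190:310,280:360,::-1],(400,600),interpolation=cv2.INTER_CUBIC)
cv2.imwrite("pics/f.png",o);print(env.get_state()["wrist_force"],proj(S,pw([-.1516,.06,.202])),proj(T,pw([-.1516,.06,.202])))
print(blob(S,(325,225,350,262),lambda i:(i[...,0]-i[...,2]>50)&(i[...,1]>20)))
```

```text
[-4.46506291  0.3862017  26.93088267] [296.91344647 248.47168474] [306.17211244 284.57091946]
(array([334.97222222, 249.41666667]), array([332, 247,   7,   6,  36]))
```

View pics/f.png

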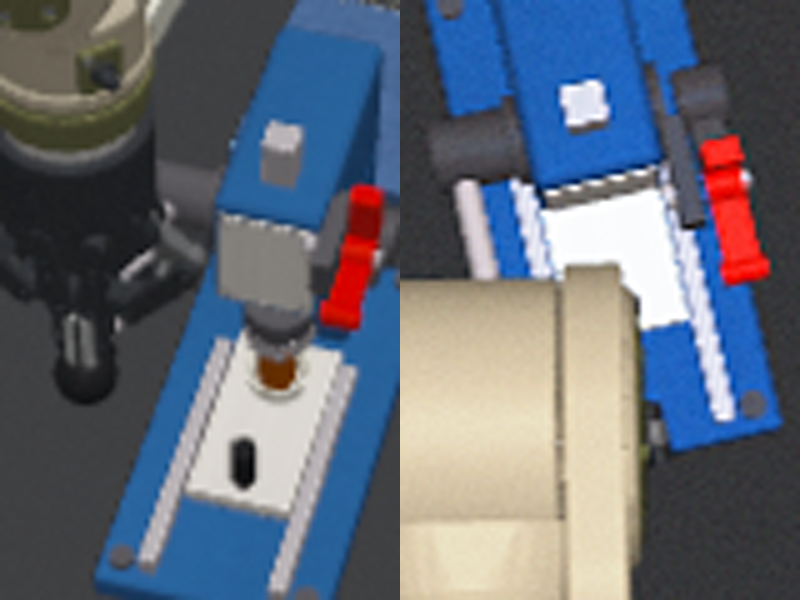

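The picture shows the ball under the fingertips at side crop (85,373), which matches the predicted fully-down position. The ram is lowered onto the vial at (278,370), and the catch lies forward at (340,310). The force is steady at 27 N, so I'm handing in.

```bash
python3 -c "
from workcell import env
print(env.hand_in())"
```

```text
the job is handed in; nothing more can be done
None
```

I handed the job in with the amber vial seated in the home carriage, the catch flipped forward and the lever held at its down stop with about 27 N; the fingers press the ball from above, because my first grip on it slipped and the lever sprang back before I pulled it down, and no verdict came back.

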